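# Hold the probe rod centred through the guide bar over a turntable gear

## Robot

A 6-joint arm with a two-finger parallel gripper is mounted at the origin on the work surface. World frame = base frame: x ahead of the robot, y to its left, z up, the work surface at z = 0. Lengths are in m, angles in degrees, forces in N, time in s.
With the tool pointing down it reaches from about 0.35 to 0.875 m from the base axis. Payload 4.2 kg.
Tool frame: the origin (TCP) lies between the finger pads; the fingertips stand 25 mm ahead of it and the grasp point (between the pads) lies 6 mm ahead of it (r.tips_ahead is the distance from the TCP to the fingertips, in m); z points along the fingers, y is the direction in which the jaws open and shut (so a half turn about z gives the same grasp; the last joint's range is limited). The gripper opens to 87 mm and grips with 3 to 60 N. Pads are 19 mm wide; open, the fingers measure 117 mm over their backs; the gripper's body (75 mm by 190 mm) begins 51 mm behind the grasp point.
Start: joints at [84.316, 22.042, 0.453, 0, -68.411, -14.817], TCP at [0.219, 0.585, 0.248] pointing down, gripper open.
Joint ranges: [-179.83, 179.83], [-69.29, 118.12], [-61.27, 80.66], [-181.25, 117.63], [-171.15, -9.14], [-177.46, 177.46]. Speed limits (degrees/s): [159.86, 159.86, 180, 180, 180, 180].

## Interface

Orientations are given as a 3x3 rotation matrix whose columns are the frame's x, y, z axes.
In Python, from station import r, vision, finish_job gives the robot as it stands.
- The arm moves only by the shell command python3 -m jog 'ROWS'. ROWS is a JSON object of lists of equal length, an entry for each row: "rot": the turn, a rotation vector about the world's x, y, z in degrees, a list of three; "delta_pos": the shift along the world's x, y, z in mm, a list of three; "grip": the opening in per cent of the stroke, from 0 (shut) to 100 (fully open). A call has 1 to 10 rows; each row shifts and turns the commanded pose from where the row before left it; what a row does not reach is not made up. A row lasts 1/12 s, in which the tool goes at most 41.7 mm and 7.16 degrees, less where a joint would pass 70% of its speed; a pose out of reach is approached as far as the arm can. A call with a gripper value outside its range is refused whole. The fingers move at their own pace and stop on an object; the grip force is fixed at half the most. Time passes only in rows, so rows that do not move let the fingers close. It gives the time, the measured TCP pose, the force and the opening at its end, in the units of the state.
- r.sense(): the state, without advancing time (a new reading comes with each control period).
- vision.capture(name): name is "side" or "top" or "wrist"; returns a dict with "frame" (480x640x3 uint8, red, green, blue), "K" (3x3 intrinsics, pixels), "xyz" and "orientation" of the camera in the world. Camera axes: x right, y up, looking along -z (the intrinsics and any distortion apply to the point x, -y, -z); pixel columns grow to the right and rows downward; lengths in m; the calibration is good to about 2 mm. The wrist camera is an equidistant fisheye: a pixel r from the principal point sees the ray r / f radians off the axis. A picture is of the moment at which its call begins. There is no depth.
- finish_job(): hands the job in, once; it reports no verdict.
The state is a dict: "time_s": time; "joints": joint angles; "joint_velocities": joint speeds; "effort": joint torques, N m; "tcp_pos": TCP position; "ee_rot": TCP orientation; "wrist_force": force on the tool from outside, world axes, zero at the start; "moment": the same for the moment, N m; "gripper_width": opening from 0.0 (shut) to 1.0 (fully open).
Only numpy, scipy, OpenCV 4.12 (cv2) and the standard library are available. Lean on these libraries where they do the work, as an engineer would, in place of code of your own. Each camera call takes 0.05 s, during which the arm holds its last target. There are 200 camera calls.

## Task

Lay the guide bar (do not drop it) flat across the fixture's two uprights, down between their raised lips, and let go of it; then lift the probe rod out of its stand and lower it upright through the bar's guide hole without touching the bore walls, until its tip is about half-way down the bore of the gear stack below, clear of the base plate. Finish while still holding the rod still there, centred in the guide hole and touching nothing but the gripper. Leave the other parts on the bench where they are.

Things in the scene. Friction and masses are not known exactly. Their poses are not given: they have to be found in the camera images.
- fixture: Fixed assembly on a blue base plate 140 x 210 x 8 mm. Origin: centre of the plate's underside, on the bench; z up. Aluminium uprights (63 mm along x, 32 along y) are centred at y = +/-84 mm; their flat seats are 68 mm above the bench. Lips 6 mm tall on the seats leave a bay 51 mm wide (x) and 187 mm long (y) for the bar. Between them lies a white gear 121 mm across on a blue spacer.
- gear_top (a point): Centre of the vertical bore at the gear's top face, 38 mm above the bench, at the fixture's centre; turned as the fixture. The gear and its spacer make a stack 30 mm tall on the base plate; its bore is 34 mm across and 30 mm deep (the floor is the base plate).
- bar_mid (a point): The guide bar (loose, 0.24 kg): flat aluminium bar 44 (x) x 180 (y) x 8 mm, with a white plastic guide block 36 x 36 mm, 30 mm tall, on its middle; a 24 mm bore runs down through both. It starts flat on the bench, block up. Point: on the bore's axis, half-way up, 19 mm above the underside; z up, y along the bar. Alike both ways round; the block can be gripped across x or y.
- guide_mouth (a point): Centre of the upper mouth of the guide bore, on the top face of the bar's guide block, 38 mm above the bar's underside and 19 mm above point bar_mid.
- rod_mid (a point): The probe rod (loose, 0.1 kg), upright in the stand at the start: steel shank 10 mm across, 110 mm long, flat foot; on top a round grey handle 18 mm across, 40 mm tall; 150 mm in all. Point: on its axis, half-way up, 75 mm above the tip; z towards the handle. The handle spans 35 to 75 mm above this point.
- rod_tip (a point): Lower end of the rod, on its axis.
- stand: Fixed aluminium block 60 x 60 x 50 mm in which the rod stands, in a 12 mm hole 45 mm deep (the rod's tip is 5 mm above the bench). Origin: centre of its underside. Rod and bar may swap sides of the fixture.
- motor: Bystander, leave alone: small white plastic gear motor, 68 x 22 x 19 mm. Origin on its underside.
- tube: Bystander, leave alone: offcut of aluminium square tube, 90 x 25 x 25 mm. Origin on its underside.
- link: Bystander, leave alone: clear acrylic strip, 20 x 130 x 6 mm. Origin on its underside.
- rack: Bystander, leave alone: white plastic toothed rack, 22 x 70 x 10 mm. Origin on its underside.
- pinion: Bystander, leave alone: white plastic pinion, 34 mm across, 12 mm tall. Origin on its underside.
- bracket: Bystander, leave alone: aluminium angle bracket, 30 x 50 x 33 mm. Origin on its underside.
- driver: Bystander, leave alone: screwdriver with an orange handle, lying. Origin on its underside.
There are look-alikes about, which are no part of the job. There is more than one size of the part that bears rod_mid; the job needs the smaller.

How it is judged:
By the outcome, as a careful person would: the job done as asked, in the order asked, and still so for the second after the job is handed in, while the arm keeps its last pose, push and grip.
It also fails if it takes over 64 s, if anything falls off the work surface, if the arm or the gripper's body presses on something with over 40 N, if the wrist force passes 120 N, or if a joint passes its speed limit or range.

## Working session

There is one attempt and no reset: what is moved stays moved. The work goes in short steps, Python scripts to look and compute and a shell command to move; the robot and the scene stay as the last step left them, time stands still between calls to the robot, and variables do not carry over. Pictures are saved under pics/ and viewed, about 8 in all and at most 12, crops included, and the job is handed in when it is done.

```bash
ls; mkdir -p pics; cat > h.py <<'E'
import numpy as np,cv2
from station import r,vision
def cap(n,f):
    c=vision.capture(n); np.savez('pics/'+f+'.npz',**{k:np.array(v) for k,v in c.items()})
    cv2.imwrite('pics/'+f+'.png',c['frame'][:,:,::-1]); return c
def load(f): return dict(np.load('pics/'+f+'.npz',allow_pickle=True))
def px2w(c,u,v,z,fish=False):
    K=c['K'];x=(u-K[0,2])/K[0,0];y=(v-K[1,2])/K[1,1]
    if fish:
        t=np.hypot(x,y);s=np.sin(t)/max(t,1e-9);d=np.array([x*s,-y*s,-np.cos(t)])
    else: d=np.array([x,-y,-1])
    d=np.array(c['orientation'])@d;p=np.array(c['xyz']);return p+d*(z-p[2])/d[2]
def w2px(c,P,fish=False):
    K=c['K'];q=np.array(c['orientation']).T@(np.array(P)-c['xyz']);q=np.array([q[0],-q[1],-q[2]])
    if fish:
        t=np.arctan2(np.hypot(q[0],q[1]),q[2]);n=max(np.hypot(q[0],q[1]),1e-9);x,y=q[0]/n*t,q[1]/n*t
    else: x,y=q[0]/q[2],q[1]/q[2]
    return np.array([K[0,0]*x+K[0,2],K[1,1]*y+K[1,2]])
E
python3 - <<'E'
from h import *
for n in('top','side','wrist'):
    c=cap(n,n+'0'); print(n,np.round(c['K'],1).tolist(),np.round(c['xyz'],3),np.round(c['orientation'],3).tolist(),[k for k in c])
s=r.sense();print(s)
E
```

```text
pics
top [[505.1, 0.0, 315.5], [0.0, 505.1, 238.8], [0.0, 0.0, 1.0]] [0.354 0.063 1.187] [[0.018, 0.986, -0.165], [-1.0, 0.014, -0.021], [-0.018, 0.165, 0.986]] ['frame', 'K', 'xyz', 'orientation']
side [[615.6, 0.0, 328.4], [0.0, 615.6, 235.9], [0.0, 0.0, 1.0]] [0.368 0.904 1.   ] [[-0.971, 0.174, -0.162], [-0.238, -0.719, 0.653], [-0.003, 0.673, 0.74]] ['frame', 'K', 'xyz', 'orientation']
wrist [[371.6, 0.0, 313.7], [0.0, 371.6, 243.7], [0.0, 0.0, 1.0]] [0.292 0.558 0.383] [[-0.35, 0.898, 0.267], [-0.937, -0.337, -0.096], [0.003, -0.283, 0.959]] ['frame', 'K', 'xyz', 'orientation']
{'time_s': 0.15, 'joints': array([ 8.43148186e+01,  2.20783870e+01,  3.97640513e-01, -1.93086346e-02,
       -6.84113847e+01, -1.48185806e+01]), 'joint_velocities': array([-0.04341134, -0.11245356,  0.37992708,  0.10688065,  0.01265732,
        0.02300411]), 'effort': array([ 2.66361712e-04, -3.91050875e+01,  1.87586832e+01,  4.22235623e+00,
        1.23742377e-02, -1.39305280e-04]), 'tcp_pos': array([0.21874203, 0.58502818, 0.24673701]), 'ee_rot': array([[ 9.36605691e-01, -3.50384870e-01, -4.71106894e-04],
       [-3.50385170e-01, -9.36604383e-01, -1.56902138e-03],
       [ 1.08520568e-04,  1.63462322e-03, -9.99998658e-01]]), 'wrist_force': array([-0.52869151, -0.16039324,  0.30805306]), 'moment': array([ 0.00458536,  0.05484261, -0.06016331]), 'gripper_width': 1.0042644731370804}
```

View pics/top0.png

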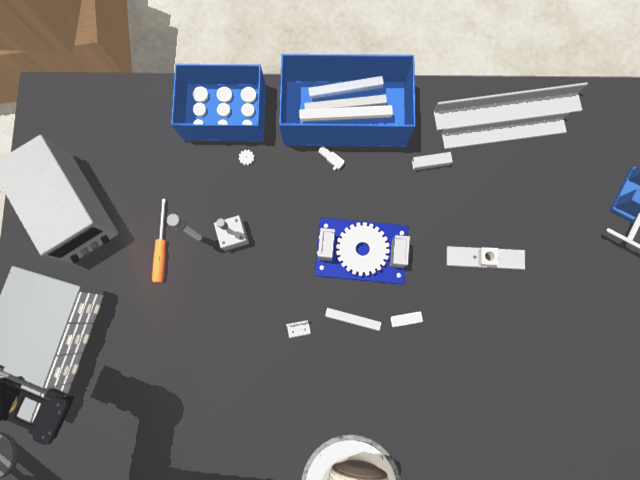

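View pics/side0.png

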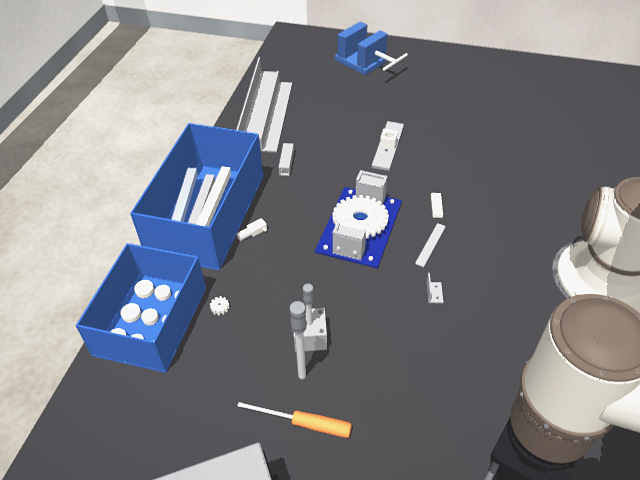

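The top view shows the fixture at (362,250), the bar at (487,257), and the stand at (231,233) with the small rod in it. A larger rod stands free at (173,220). Next I'll enlarge these for measuring.

```bash
python3 - <<'E'
from h import *
t=load('top0')['frame'][:,:,::-1];s=load('side0')['frame'][:,:,::-1]
R=lambda a,k:cv2.resize(a,None,fx=k,fy=k,interpolation=cv2.INTER_CUBIC)
A=R(t[205:295,305:535],3.4)   # 782x306
B=R(t[205:265,155:255],3.4)   # 340x204
C=R(s[270:385,280:340],2.5) #150x287
D=R(s[110:270,310:410],1.8) #
im=np.zeros((600,800,3),np.uint8)
im[:A.shape[0],:A.shape[1]]=A
for x,I in((0,B),(350,C),(520,D)): im[308:308+I.shape[0],x:x+I.shape[1]]=I[:292]
cv2.imwrite('pics/comp.png',im)
E
```

```text
(no output)
```

View pics/comp.png

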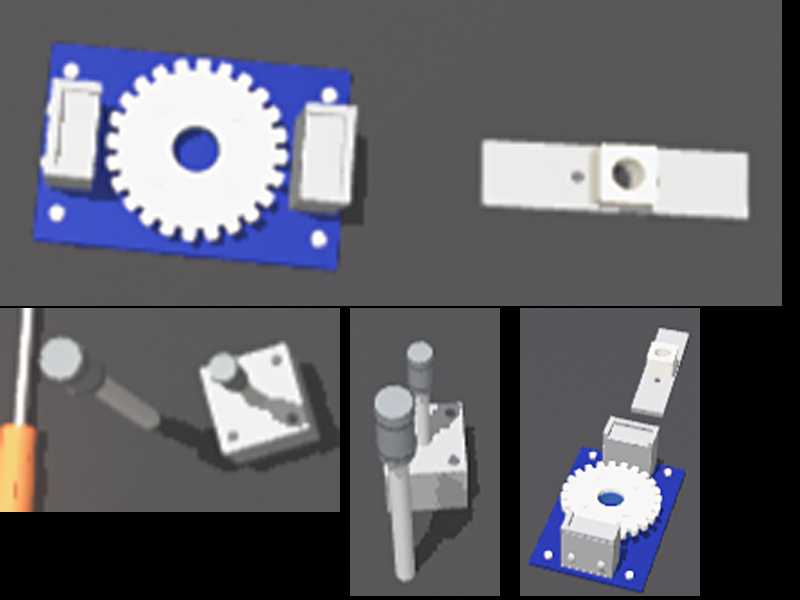

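The crop shows the uprights' lips, the gear bore at crop (196,149), the guide mouth at (628,174) and the rod top at (223,368). The rod in the stand is clearly the smaller one.

```bash
python3 - <<'E'
from h import *
c=load('top0');s=load('side0')
A=lambda x,y,z:px2w(c,305+x/3.4-.35,205+y/3.4-.35,z)
B=lambda x,y,z:px2w(c,155+x/3.4-.35,205+(y-308)/3.4-.35,z)
def yaw(a,b): d=b-a; return np.degrees(np.arctan2(d[1],d[0])),np.linalg.norm(d)
p=[A(*q,.008) for q in((53,43),(352,70),(337,270),(35,240))]
print('plate',np.round(np.mean(p,0),4),[yaw(p[1],p[0]),yaw(p[2],p[3]),yaw(p[3],p[0]),yaw(p[2],p[1])])
g=A(196,149,.038);print('gear',g.round(4),px2w(s,360.4,215.4,.038).round(4))
p=[A(*q,.008) for q in((482,140),(748,153),(748,218),(482,206))]
print('bar',np.round(np.mean(p,0),4),[yaw(p[1],p[0]),yaw(p[2],p[3]),yaw(p[3],p[0]),yaw(p[2],p[1])])
print('mouth',A(628,174,.038).round(4),px2w(s,388.7,134.2,.038).round(4))
p=[B(*q,.05) for q in((200,368),(285,343),(309,430),(222,458))]
print('stand',np.round(np.mean(p,0),4),[yaw(p[1],p[0])])
print('rod',B(224,367,.155).round(4),px2w(s,307.8,286.6,.155).round(4))
print('big top at .155',B(61,358,.155).round(4),B(61,358,.2).round(4),px2w(s,297.5,309.5,.155),px2w(s,297.5,309.5,.2))
E
```

```text
plate [ 0.5258 -0.0212  0.008 ] [(np.float64(85.52754370547915), np.float64(0.20939147781229295)), (np.float64(85.23459454329154), np.float64(0.2076452174833313)), (np.float64(-4.189254126519302), np.float64(0.13895739809888888)), (np.float64(-4.907079591691298), np.float64(0.14002139944020578))]
gear [ 0.5254 -0.0205  0.038 ] [ 0.5251 -0.0196  0.038 ]
bar [ 0.5133 -0.3103  0.008 ] [(np.float64(88.00650506812006), np.float64(0.18223770742288184)), (np.float64(88.28264674197965), np.float64(0.1810940082885791)), (np.float64(-1.431387912527406), np.float64(0.045912604862449184)), (np.float64(-2.878068948312101), np.float64(0.0450429694270111))]
mouth [ 0.5128 -0.3098  0.038 ] [ 0.514  -0.3114  0.038 ]
stand [0.5583 0.2852 0.05  ] [(np.float64(107.6136188565339), np.float64(0.059838832832044))]
rod [0.5595 0.2842 0.155 ] [0.5593 0.2818 0.155 ]
big top at .155 [0.5637 0.3853 0.155 ] [0.5546 0.3713 0.2   ] [0.56357527 0.33234333 0.155     ] [0.55314093 0.36279483 0.2       ]
```

Measurements agree from both cameras. Moving towards the bar now, turning the jaws along world x.

```bash
python3 -m jog '{"delta_pos":[[12,-37,0],[12,-37,0],[12,-37,0],[12,-37,0],[12,-37,0],[12,-37,0],[12,-37,0],[12,-37,0],[12,-37,0],[12,-37,0]],"rot":[[0,0,-3],[0,0,-3],[0,0,-3],[0,0,-3],[0,0,-3],[0,0,-3],[0,0,-3],[0,0,-3],[0,0,-3],[0,0,-3]],"grip":[100,100,100,100,100,100,100,100,100,100]}'
python3 -m jog '{"delta_pos":[[12,-37,0],[12,-37,0],[12,-37,0],[12,-37,0],[12,-37,0],[12,-37,0],[12,-37,0],[12,-37,0],[12,-37,0],[12,-37,0]],"rot":[[0,0,-3],[0,0,-3],[0,0,-3],[0,0,-3],[0,0,-3],[0,0,-3],[0,0,-3],[0,0,-3],[0,0,-3],[0,0,-3]],"grip":[100,100,100,100,100,100,100,100,100,100]}'
```

```text
time_s: 0.98
tcp_pos: [0.3387, 0.2134, 0.2476]
ee_rot: [[0.635, -0.773, 0.0], [-0.773, -0.635, 0.0], [-0.0, -0.0, -1.0]]
wrist_force: [0.4, -0.2, 0.3]
gripper_width: 0.998
time_s: 1.82
tcp_pos: [0.4588, -0.1567, 0.2475]
ee_rot: [[0.162, -0.987, -0.0], [-0.987, -0.162, 0.0], [-0.0, 0.0, -1.0]]
wrist_force: [1.0, 1.6, 0.6]
gripper_width: 0.996
```

```bash
python3 -m jog '{"delta_pos":[[11,-31,0],[11,-31,0],[11,-31,-10],[11,-31,-30],[11,-30,-30],[0,0,-27],[0,0,0]],"rot":[[0,0,-2],[0,0,-2],[0,0,-2],[0,0,-2],[0,0,-3.2],[0,0,0],[0,0,0]],"grip":[100,100,100,100,100,100,100]}'
python3 - <<'E'
from h import *
c=cap('wrist','w1');print(r.sense()['tcp_pos'],w2px(c,[.5135,-.3105,.038],True))
E
```

```text
time_s: 2.4
tcp_pos: [0.5088, -0.305, 0.1469]
ee_rot: [[-0.034, -0.999, -0.012], [-0.999, 0.034, 0.006], [-0.005, 0.013, -1.0]]
wrist_force: [-0.6, 1.8, -0.3]
gripper_width: 1.001
[ 0.51025547 -0.30496205  0.15037823] [304.52153906 243.61213469]
```

View pics/w1.png

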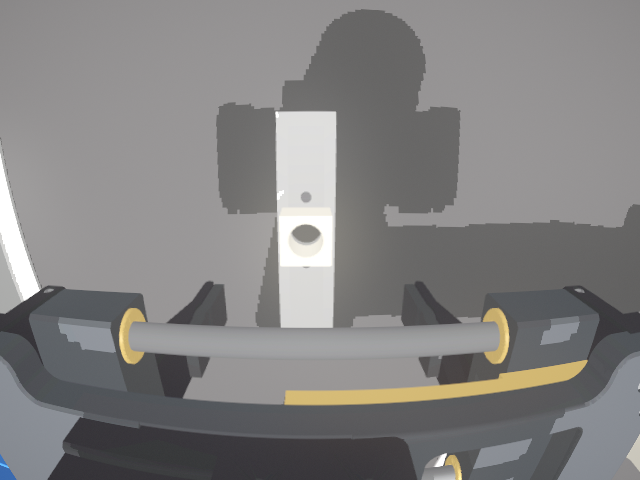

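The wrist view shows the bar straight up the image, with the block top spanning about (279..332, 209..265) and the mouth at (306,240). The arm was still settling, so I'll re-measure.

```bash
python3 -m jog '{"delta_pos":[[0,0,0],[0,0,0]],"rot":[[0,0,0],[0,0,0]],"grip":[100,100]}'
python3 - <<'E'
from h import *
c=cap('wrist','w2');f=c['frame']
g=cv2.cvtColor(f,cv2.COLOR_RGB2HSV)
sub=f[205:275,270:345].astype(int)
print(sub[35,::3].tolist()[:26]);print(r.sense()['tcp_pos'])
R=cv2.resize(f[190:290,255:355,::-1],None,fx=6,fy=6,interpolation=cv2.INTER_CUBIC)
cv2.imwrite('pics/w2c.png',R)
E
```

```text
time_s: 2.62
tcp_pos: [0.5137, -0.3049, 0.1563]
ee_rot: [[-0.028, -1.0, 0.004], [-1.0, 0.028, -0.002], [0.002, -0.004, -1.0]]
wrist_force: [0.4, -0.5, 0.7]
gripper_width: 1.001
[[158, 156, 155], [159, 157, 156], [159, 157, 156], [160, 158, 157], [147, 144, 142], [125, 123, 120], [209, 208, 206], [255, 255, 255], [255, 255, 255], [255, 255, 253], [233, 230, 219], [237, 234, 223], [230, 227, 218], [196, 196, 193], [182, 180, 177], [167, 167, 164], [175, 173, 170], [196, 194, 192], [225, 222, 216], [237, 233, 224], [233, 230, 220], [255, 255, 250], [255, 255, 255], [255, 255, 255], [202, 200, 198]]
[ 0.51382466 -0.30481244  0.15661812]
```

View pics/w2c.png

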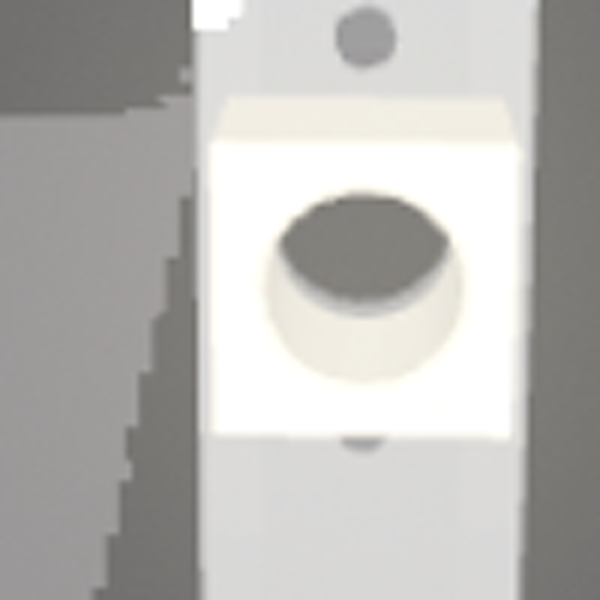

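The crop shows the block top corners at (210,143), (520,143), (512,438) and (211,435), with the mouth at (363,286).

```bash
python3 - <<'E'
from h import *
c=load('w2')
W=lambda x,y,z:px2w(c,255+x/6-.4,190+y/6-.4,z,True)
p=[W(*q,.038) for q in((210,143),(520,143),(512,438),(211,435))]
m=W(363,286,.038)
print(np.mean(p,0).round(4),m.round(4),[np.linalg.norm(p[i]-p[i-1]).round(4) for i in range(4)])
d=p[1]-p[0];e=p[3]-p[0];f=p[2]-p[1];print([np.degrees(np.arctan2(a[1],a[0])) for a in(d,p[2]-p[3],e,f)])
a,b=W(203,600,.008),W(195,100,.008);a2,b2=W(520,600,.008),W(538,100,.008);print('bar edges',[np.degrees(np.arctan2(*(y-x)[1::-1])) for x,y in((a,b),(a2,b2))])
print((a+b+a2+b2)[:2]/4, r.sense()['tcp_pos'],np.degrees(np.arctan2(*r.sense()['ee_rot'][1::-1,1])))
E
```

```text
[ 0.5128 -0.3122  0.038 ] [ 0.5128 -0.313   0.038 ] [np.float64(0.0361), np.float64(0.0363), np.float64(0.0365), np.float64(0.0365)]
[np.float64(178.4399996392038), np.float64(177.83215048164166), np.float64(87.58654968734189), np.float64(88.0208876224984)]
bar edges [np.float64(-91.87709696251639), np.float64(-92.28569088070694)]
[ 0.51315934 -0.2946963 ] [ 0.51382466 -0.30481244  0.15661812] 178.39668932499316
```

```bash
python3 -m jog '{"delta_pos":[[-1,-7,-20],[0,0,-25],[0,0,-25],[0,0,-20],[0,0,-10],[0,0,0],[0,0,0],[0,0,0]],"rot":[[0,0,-0.4],[0,0,0],[0,0,0],[0,0,0],[0,0,0],[0,0,0],[0,0,0],[0,0,0]],"grip":[100,100,100,100,100,100,100,100]}'
```

```text
time_s: 3.33
tcp_pos: [0.5131, -0.3124, 0.0561]
ee_rot: [[-0.036, -0.999, 0.004], [-0.999, 0.036, -0.002], [0.001, -0.004, -1.0]]
wrist_force: [0.2, -0.5, 0.5]
gripper_width: 1.001
```

```bash
python3 -m jog '{"delta_pos":[[0,0,-10],[0,0,-9],[0,0,0],[0,0,0],[0,0,0],[0,0,0],[0,0,0],[0,0,0],[0,0,0],[0,0,0]],"rot":[[0,0,0],[0,0,0],[0,0,0],[0,0,0],[0,0,0],[0,0,0],[0,0,0],[0,0,0],[0,0,0],[0,0,0]],"grip":[100,100,100,70,50,45,40,35,30,20]}'
python3 -m jog '{"delta_pos":[[0,0,0],[0,0,0],[0,0,0],[0,0,0],[0,0,0],[0,0,0]],"rot":[[0,0,0],[0,0,0],[0,0,0],[0,0,0],[0,0,0],[0,0,0]],"grip":[10,0,0,0,0,0]}'
```

```text
time_s: 4.17
tcp_pos: [0.5117, -0.3121, 0.0351]
ee_rot: [[-0.037, -0.999, 0.0], [-0.999, 0.037, -0.0], [0.0, -0.0, -1.0]]
wrist_force: [0.1, -1.4, 0.5]
gripper_width: 0.559
time_s: 4.67
tcp_pos: [0.5119, -0.3122, 0.0351]
ee_rot: [[-0.036, -0.999, 0.001], [-0.999, 0.036, -0.0], [0.0, -0.001, -1.0]]
wrist_force: [0.8, 0.4, -0.5]
gripper_width: 0.407
```

Gripped (0.407 × 87 ≈ 35.4 mm, against a 36 mm block). Lifting and carrying it.

```bash
python3 -m jog '{"delta_pos":[[0,0,5],[0,0,10],[0,0,20],[0,0,25],[0,0,25],[0,0,20],[0,0,10],[0,0,0]],"rot":[[0,0,0],[0,0,0],[0,0,0],[0,0,0],[0,0,0],[0,0,0],[0,0,0],[0,0,0]],"grip":[0,0,0,0,0,0,0,0]}'
python3 -m jog '{"delta_pos":[[1,15,0],[1,30,0],[2,35,0],[2,35,0],[2,35,0],[2,35,0],[2,35,0],[1,35,0],[1,22,0],[0,15,0]],"rot":[[0,0,0],[0,0,-0.5],[0,0,-0.5],[0,0,-0.5],[0,0,-0.5],[0,0,-0.5],[0,0,0],[0,0,0],[0,0,0],[0,0,0]],"grip":[0,0,0,0,0,0,0,0,0,0]}'
python3 -m jog '{"delta_pos":[[0,0,0],[0,0,0],[0,0,0],[0,0,0]],"rot":[[0,0,0],[0,0,0],[0,0,0],[0,0,0]],"grip":[0,0,0,0]}'
python3 - <<'E'
from h import *
cap('wrist','w3');cap('top','t3');cap('side','s3');s=r.sense();print(s['tcp_pos'],s['ee_rot'])
E
```

```text
time_s: 5.33
tcp_pos: [0.5127, -0.3126, 0.153]
ee_rot: [[-0.036, -0.999, 0.005], [-0.999, 0.036, -0.002], [0.002, -0.005, -1.0]]
wrist_force: [-0.4, -0.3, -2.5]
gripper_width: 0.413
time_s: 6.17
tcp_pos: [0.5244, -0.0179, 0.1484]
ee_rot: [[-0.078, -0.997, -0.003], [-0.997, 0.078, -0.0], [0.0, 0.003, -1.0]]
wrist_force: [-0.7, -1.0, -3.0]
gripper_width: 0.411
time_s: 6.5
tcp_pos: [0.5251, -0.021, 0.1493]
ee_rot: [[-0.082, -0.997, -0.002], [-0.997, 0.082, -0.0], [0.0, 0.002, -1.0]]
wrist_force: [-0.1, -0.1, -2.6]
gripper_width: 0.412
[ 0.5253981  -0.02100074  0.14974735] [[-8.17568328e-02 -9.96652184e-01 -4.93581762e-04]
 [-9.96652300e-01  8.17568783e-02 -7.28742812e-05]
 [ 1.12984016e-04  4.85971428e-04 -9.99999876e-01]]
```

View pics/w3.png

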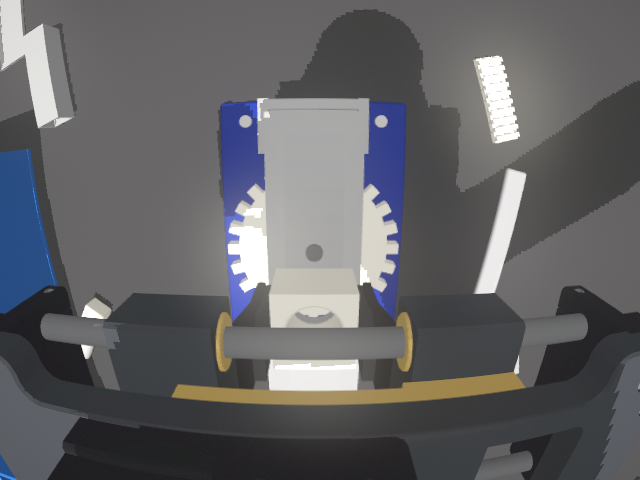

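The wrist view shows the bar lined up over the far upright (lips at about x 258 and 369, bar 266–366). I'll zoom in to measure.

```bash
python3 - <<'E'
from h import *
f=load('w3')['frame'][:,:,::-1]
a=cv2.resize(f[90:190,215:415],None,fx=4,fy=4,interpolation=cv2.INTER_CUBIC)
t=load('t3')['frame'][:,:,::-1]
b=cv2.resize(t[200:300,300:425],None,fx=2,fy=2,interpolation=cv2.INTER_CUBIC)
s=load('s3')['frame'][:,:,::-1]
d=cv2.resize(s[130:230,290:420],None,fx=2,fy=2)
im=np.zeros((600,800,3),np.uint8);im[:400]=a;im[400:,:250]=b;im[400:,300:560]=d
cv2.imwrite('pics/c3.png',im)
E
```

```text
(no output)
```

View pics/c3.png

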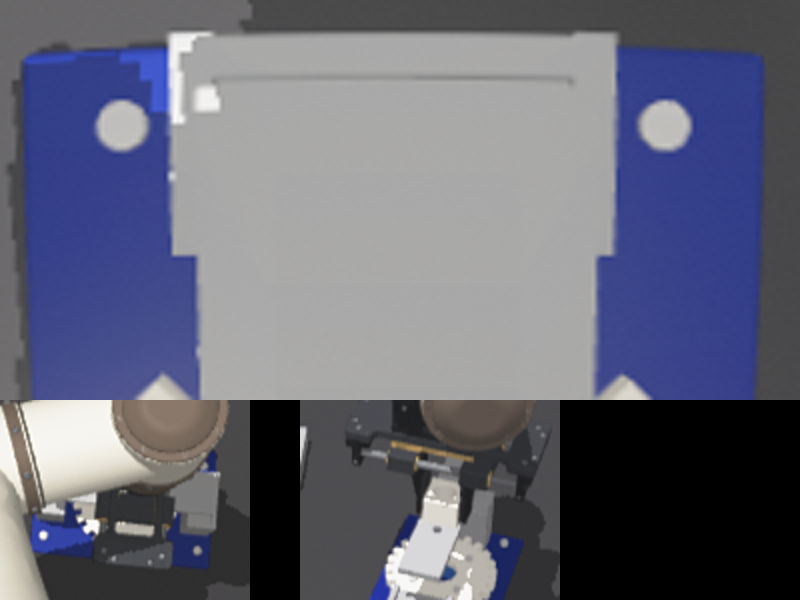

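```bash
python3 - <<'E'
from h import *
c=load('w3')
W=lambda x,y,z:px2w(c,215+x/4-.4,90+y/4-.4,z,True)
a=np.radians(-4.65);R=np.array([[np.cos(a),-np.sin(a)],[np.sin(a),np.cos(a)]])
t=r.sense()['tcp_pos'][:2]
L=lambda *q:(R.T@(W(*q)[:2]-t)*1000).round(1)  # fixture-aligned offset from TCP mm
print('lips outer',L(172,200,.074),L(614,200,.074))
print('bar',L(199,270,.1225),L(597,270,.1225))
print('lip inner end (-93.5)',L(213,78,.074),L(573,78,.074))
print('plate end(-105)',L(25,58,.008),L(762,58,.008))
print('plate side',L(33,395,.008),L(755,395,.008))
print('holes',L(122,125,.008),L(665,125,.008))
print('small hole on bar',(R.T@(px2w(c,314,253,.1225,True)[:2]-t)*1000))
E
```

```text
lips outer [ 31.4 -77.4] [-31.3 -77.4]
bar [ 21.4 -69.7] [-22.4 -69.7]
lip inner end (-93.5) [ 25.3 -94.8] [-25.3 -94.8]
plate end(-105) [  68.9 -105.5] [ -69.1 -105.4]
plate side [ 69.1 -40.8] [-69.5 -40.7]
holes [ 50.4 -91.8] [-50.6 -91.7]
small hole on bar [ -0.4397309 -25.5704709]
```

Centred to within about 1 mm. Lowering.

```bash
python3 -m jog '{"delta_pos":[[0,-0.5,-10],[0,0,-15],[0,0,-12],[0,0,-5],[0,0,0],[0,0,0],[0,0,0],[0,0,0]],"rot":[[0,0,0],[0,0,0],[0,0,0],[0,0,0],[0,0,0],[0,0,0],[0,0,0],[0,0,0]],"grip":[0,0,0,0,0,0,0,0]}'
python3 -m jog '{"delta_pos":[[0,0,-1],[0,0,-1],[0,0,0],[0,0,0],[0,0,0],[0,0,0]],"rot":[[0,0,0],[0,0,0],[0,0,0],[0,0,0],[0,0,0],[0,0,0]],"grip":[0,0,0,0,0,0]}'
```

```text
time_s: 7.32
tcp_pos: [0.5262, -0.0205, 0.1087]
ee_rot: [[-0.08, -0.997, 0.002], [-0.997, 0.08, 0.0], [-0.0, -0.002, -1.0]]
wrist_force: [-0.4, 0.8, -2.8]
gripper_width: 0.413
time_s: 7.82
tcp_pos: [0.5256, -0.0206, 0.106]
ee_rot: [[-0.08, -0.997, 0.0], [-0.997, 0.08, -0.0], [0.0, -0.0, -1.0]]
wrist_force: [0.4, 0.0, -2.0]
gripper_width: 0.414
```

```bash
python3 -m jog '{"delta_pos":[[0,0,-1],[0,0,-1],[0,0,0],[0,0,0],[0,0,0],[0,0,0]],"rot":[[0,0,0],[0,0,0],[0,0,0],[0,0,0],[0,0,0],[0,0,0]],"grip":[0,0,0,0,0,0]}'
python3 -m jog '{"delta_pos":[[0,0,-0.7],[0,0,0],[0,0,0],[0,0,0],[0,0,0]],"rot":[[0,0,0],[0,0,0],[0,0,0],[0,0,0],[0,0,0]],"grip":[0,0,0,0,0]}'
```

```text
time_s: 8.32
tcp_pos: [0.5256, -0.0206, 0.104]
ee_rot: [[-0.08, -0.997, 0.0], [-0.997, 0.08, -0.0], [0.0, -0.0, -1.0]]
wrist_force: [0.7, 0.2, -3.5]
gripper_width: 0.41
time_s: 8.73
tcp_pos: [0.5256, -0.0206, 0.1033]
ee_rot: [[-0.08, -0.997, 0.0], [-0.997, 0.08, 0.0], [-0.0, -0.0, -1.0]]
wrist_force: [0.2, 0.5, -2.9]
gripper_width: 0.412
```

```bash
python3 -m jog '{"delta_pos":[[0,0,-0.5],[0,0,0],[0,0,0],[0,0,0],[0,0,0]],"rot":[[0,0,0],[0,0,0],[0,0,0],[0,0,0],[0,0,0]],"grip":[0,0,0,0,0]}'
python3 -m jog '{"delta_pos":[[0,0,-0.5],[0,0,0],[0,0,0],[0,0,0],[0,0,0]],"rot":[[0,0,0],[0,0,0],[0,0,0],[0,0,0],[0,0,0]],"grip":[0,0,0,0,0]}'
```

```text
time_s: 9.15
tcp_pos: [0.5257, -0.0206, 0.103]
ee_rot: [[-0.08, -0.997, 0.0], [-0.997, 0.08, -0.0], [0.0, -0.0, -1.0]]
wrist_force: [-0.8, -0.3, 0.8]
gripper_width: 0.414
time_s: 9.57
tcp_pos: [0.5257, -0.0206, 0.103]
ee_rot: [[-0.08, -0.997, 0.0], [-0.997, 0.08, -0.0], [0.0, -0.0, -1.0]]
wrist_force: [-2.7, 0.7, 4.8]
gripper_width: 0.409
```

Contact came at the predicted height (TCP 0.103). Releasing and rising.

```bash
python3 -m jog '{"delta_pos":[[0,0,0],[0,0,0],[0,0,0],[0,0,0],[0,0,0],[0,0,0],[0,0,0],[0,0,0]],"rot":[[0,0,0],[0,0,0],[0,0,0],[0,0,0],[0,0,0],[0,0,0],[0,0,0],[0,0,0]],"grip":[45,50,60,70,80,80,80,80]}'
python3 -m jog '{"delta_pos":[[0,0,10],[0,0,20],[0,0,30],[0,0,30],[0,0,30],[0,0,30],[0,0,10],[0,0,0],[0,0,0],[0,0,0]],"rot":[[0,0,0],[0,0,0],[0,0,0],[0,0,0],[0,0,0],[0,0,0],[0,0,0],[0,0,0],[0,0,0],[0,0,0]],"grip":[80,80,80,80,80,80,80,80,80,80]}'
python3 - <<'E'
from h import *
c=cap('wrist','w4');cap('side','s4');s=r.sense();print(s['tcp_pos'])
f=c['frame'][:,:,::-1]
im=np.zeros((600,800,3),np.uint8)
im[:600,:400]=cv2.resize(f[150:450,215:415],None,fx=2,fy=2,interpolation=cv2.INTER_CUBIC)
im[:,400:]=cv2.resize(load('s4')['frame'][120:270,310:410,::-1],None,fx=4,fy=4,interpolation=cv2.INTER_CUBIC)
cv2.imwrite('pics/c4.png',im)
E
```

```text
time_s: 10.23
tcp_pos: [0.5256, -0.0206, 0.1022]
ee_rot: [[-0.08, -0.997, -0.0], [-0.997, 0.08, -0.0], [0.0, 0.0, -1.0]]
wrist_force: [-0.2, -0.0, 0.3]
gripper_width: 0.783
time_s: 11.07
tcp_pos: [0.5246, -0.0207, 0.2609]
ee_rot: [[-0.08, -0.997, -0.003], [-0.997, 0.08, -0.0], [0.0, 0.003, -1.0]]
wrist_force: [-0.4, 0.0, -0.3]
gripper_width: 0.797
[ 0.5247733  -0.02074687  0.26058921]
```

View pics/c4.png

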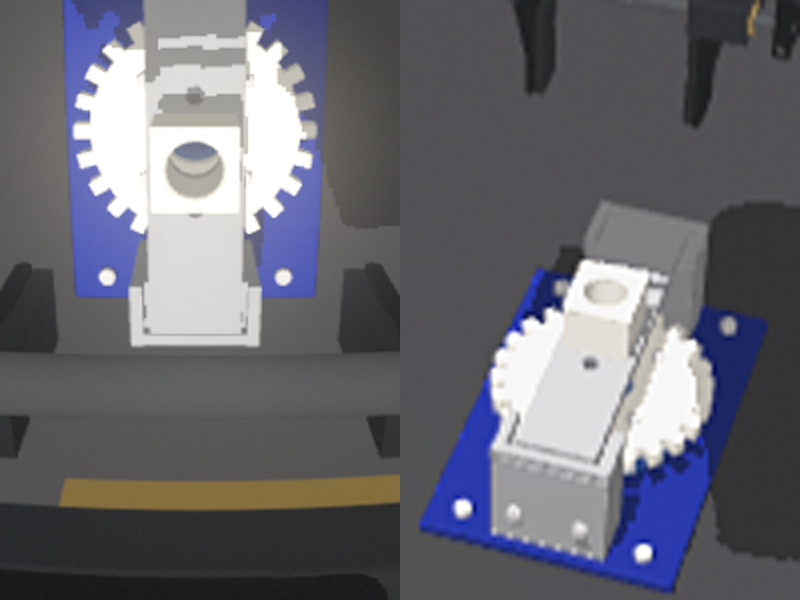

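The bar sits flat in the bay between the lips at both ends. Mouth at crop (195,169) in the wrist view and (606,292) in the side view.

```bash
python3 - <<'E'
from h import *
c=load('w4');W=lambda x,y,z:px2w(c,215+x/2-.25,150+y/2-.25,z,True)
p=[W(*q,.106) for q in((148,127),(243,127),(242,214),(149,213))]
print(np.mean(p,0),W(195,169,.106),[np.linalg.norm(p[i]-p[i-1]).round(4) for i in range(4)])
s=load('s4');print(px2w(s,310+206/4-.4,120+292/4-.4,.106))
E
```

```text
[ 0.52513377 -0.02033716  0.106     ] [ 0.52527325 -0.02115131  0.106     ] [np.float64(0.0363), np.float64(0.0381), np.float64(0.0367), np.float64(0.0385)]
[ 0.52612324 -0.01987901  0.106     ]
```

```bash
python3 -m jog '{"delta_pos":[[3,20,0],[4,35,0],[4,40,0],[4,40,0],[4,40,0],[4,40,0],[4,40,0],[4,30,0],[3,15,0],[0,3,0]],"rot":[[0,0,0],[0,0,0],[0,0,0],[0,0,0],[0,0,0],[0,0,0],[0,0,0],[0,0,0],[0,0,0],[0,0,0]],"grip":[80,80,80,80,80,80,80,80,80,80]}'
python3 -m jog '{"delta_pos":[[0,0,-10],[0,0,-15],[0,0,-5],[0,0,0],[0,0,0],[0,0,0],[0,0,0]],"rot":[[0,0,0],[0,0,0],[0,0,0],[0,0,0],[0,0,0],[0,0,0],[0,0,0]],"grip":[80,80,80,80,80,80,80]}'
python3 - <<'E'
from h import *
c=cap('wrist','w5');s=r.sense();print(s['tcp_pos'],s['ee_rot'].round(4).tolist())
f=c['frame'][:,:,::-1].copy()
print(w2px(c,[.5595,.283,.155],True),w2px(c,[.5585,.285,.05],True))
a=cv2.resize(f[200:440,190:450],None,fx=2.5,fy=2.5,interpolation=cv2.INTER_CUBIC)
cv2.imwrite('pics/c5.png',a)
E
```

```text
time_s: 12.0
tcp_pos: [0.5595, 0.2848, 0.26]
ee_rot: [[-0.077, -0.997, -0.002], [-0.997, 0.077, -0.002], [0.002, 0.002, -1.0]]
wrist_force: [0.3, 0.3, -0.9]
gripper_width: 0.803
time_s: 12.58
tcp_pos: [0.56, 0.282, 0.2332]
ee_rot: [[-0.081, -0.997, 0.001], [-0.997, 0.081, 0.001], [-0.001, -0.001, -1.0]]
wrist_force: [-0.8, -0.2, 1.1]
gripper_width: 0.798
[0.55993687 0.28220484 0.23318398] [[-0.0806, -0.9967, 0.0013], [-0.9967, 0.0806, 0.001], [-0.0011, -0.0012, -1.0]]
[314.87310886 268.15973664] [315.82883447 229.32409815]
```

View pics/c5.png

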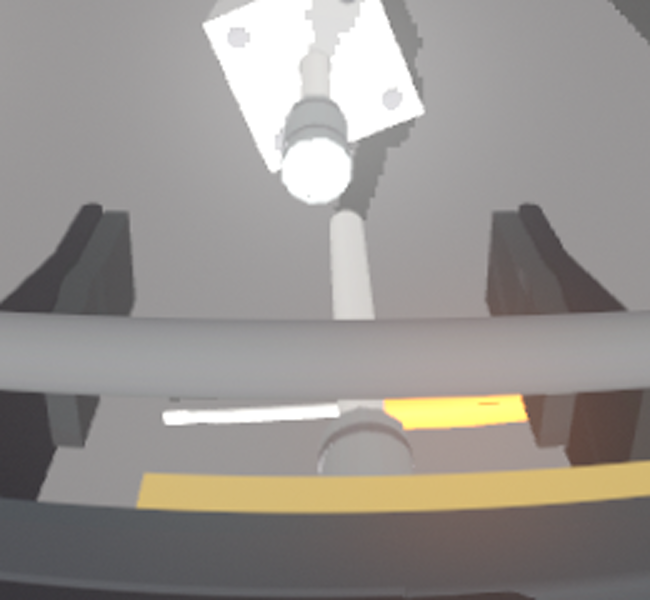

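The rod's top is at crop (316,168), between the open jaws. The large rod is well behind.

```bash
python3 - <<'E'
from h import *
c=load('w5');W=lambda x,y,z:px2w(c,190+x/2.5-.3,200+y/2.5-.3,z,True)
print(W(316,169,.155),'diam',np.linalg.norm(W(281,169,.155)-W(352,169,.155)), 'shank at stand top',W(314,50,.06))
E
```

```text
[0.55870223 0.28249862 0.155     ] diam 0.01749239021171973 shank at stand top [0.55813133 0.2739743  0.06      ]
```

```bash
python3 -m jog '{"delta_pos":[[-1,0,-15],[0,0,-22],[0,0,-25],[0,0,-20],[0,0,-8],[0,0,-2],[0,0,0],[0,0,0]],"rot":[[0,0,0],[0,0,0],[0,0,0],[0,0,0],[0,0,0],[0,0,0],[0,0,0],[0,0,0]],"grip":[80,80,80,80,80,80,80,80]}'
python3 -m jog '{"delta_pos":[[0,0,0],[0,0,0],[0,0,0],[0,0,0],[0,0,0],[0,0,0],[0,0,0],[0,0,0],[0,0,0],[0,0,0]],"rot":[[0,0,0],[0,0,0],[0,0,0],[0,0,0],[0,0,0],[0,0,0],[0,0,0],[0,0,0],[0,0,0],[0,0,0]],"grip":[60,50,40,35,30,25,20,15,10,0]}'
python3 -m jog '{"delta_pos":[[0,0,0],[0,0,0],[0,0,0],[0,0,0],[0,0,0]],"rot":[[0,0,0],[0,0,0],[0,0,0],[0,0,0],[0,0,0]],"grip":[0,0,0,0,0]}'
```

```text
time_s: 13.3
tcp_pos: [0.5595, 0.283, 0.1418]
ee_rot: [[-0.08, -0.997, 0.002], [-0.997, 0.08, 0.001], [-0.002, -0.002, -1.0]]
wrist_force: [0.3, -0.7, 0.5]
gripper_width: 0.8
time_s: 14.13
tcp_pos: [0.5586, 0.2824, 0.1402]
ee_rot: [[-0.08, -0.997, 0.0], [-0.997, 0.08, -0.0], [0.0, -0.0, -1.0]]
wrist_force: [0.3, 0.0, -0.6]
gripper_width: 0.193
time_s: 14.55
tcp_pos: [0.5586, 0.2824, 0.1402]
ee_rot: [[-0.08, -0.997, -0.0], [-0.997, 0.08, -0.0], [0.0, 0.0, -1.0]]
wrist_force: [1.6, -0.3, -0.7]
gripper_width: 0.199
```

```bash
python3 -m jog '{"delta_pos":[[0,0,4],[0,0,8],[0,0,12],[0,0,16],[0,0,20],[0,0,25],[0,0,25],[0,0,20],[0,0,10],[0,0,0]],"rot":[[0,0,0],[0,0,0],[0,0,0],[0,0,0],[0,0,0],[0,0,0],[0,0,0],[0,0,0],[0,0,0],[0,0,0]],"grip":[0,0,0,0,0,0,0,0,0,0]}'
python3 -m jog '{"delta_pos":[[-1,-10,0],[-2,-20,0],[-4,-30,0],[-4,-35,0],[-5,-40,0],[-5,-40,0],[-4,-40,0],[-4,-35,0],[-2,-25,0],[-1,-16,0]],"rot":[[0,0,0],[0,0,0],[0,0,0],[0,0,0],[0,0,0],[0,0,0],[0,0,0],[0,0,0],[0,0,0],[0,0,0]],"grip":[0,0,0,0,0,0,0,0,0,0]}'
python3 -m jog '{"delta_pos":[[-1,-8,0],[0,-4,0],[0,0,0],[0,0,0],[0,0,0],[0,0,0],[0,0,0]],"rot":[[0,0,0],[0,0,0],[0,0,0],[0,0,0],[0,0,0],[0,0,0],[0,0,0]],"grip":[0,0,0,0,0,0,0]}'
python3 - <<'E'
from h import *
c=cap('wrist','w6');s=cap('side','s6');q=r.sense();print(q['tcp_pos'],q['ee_rot'].round(4).tolist(),q['gripper_width'])
f=c['frame'][:,:,::-1]
im=np.zeros((600,800,3),np.uint8)
im[:,:400]=cv2.resize(f[170:370,250:383],(400,600),interpolation=cv2.INTER_CUBIC)
im[:,400:]=cv2.resize(s['frame'][100:250,310:410,::-1],None,fx=4,fy=4,interpolation=cv2.INTER_CUBIC)
cv2.imwrite('pics/c6.png',im)
t=q['tcp_pos']
for z in(t[2]-.1352,):print(w2px(c,[t[0],t[1],z],True),w2px(s,[t[0],t[1],z]))
print(w2px(c,[.5255,-.0206,.106],True),w2px(s,[.5255,-.0206,.106]))
E
```

```text
time_s: 15.38
tcp_pos: [0.5595, 0.2829, 0.2837]
ee_rot: [[-0.08, -0.997, 0.005], [-0.997, 0.08, 0.004], [-0.004, -0.005, -1.0]]
wrist_force: [0.1, 0.3, -1.0]
gripper_width: 0.193
time_s: 16.22
tcp_pos: [0.5243, -0.0118, 0.2783]
ee_rot: [[-0.083, -0.997, -0.005], [-0.997, 0.083, -0.001], [0.001, 0.005, -1.0]]
wrist_force: [0.1, 0.6, -0.3]
gripper_width: 0.2
time_s: 16.8
tcp_pos: [0.5257, -0.0198, 0.2802]
ee_rot: [[-0.079, -0.997, -0.0], [-0.997, 0.079, 0.0], [-0.0, 0.0, -1.0]]
wrist_force: [1.8, 0.3, -1.1]
gripper_width: 0.199
[ 0.52567019 -0.02006613  0.28021891] [[-0.0793, -0.9969, -0.0], [-0.9969, 0.0793, 0.0], [-0.0, 0.0, -1.0]] 0.19875119930863488
[313.62915246 241.1217277 ] [362.02151348 178.77001703]
[313.72241342 228.06858061] [361.46117257 192.41663701]
```

View pics/c6.png

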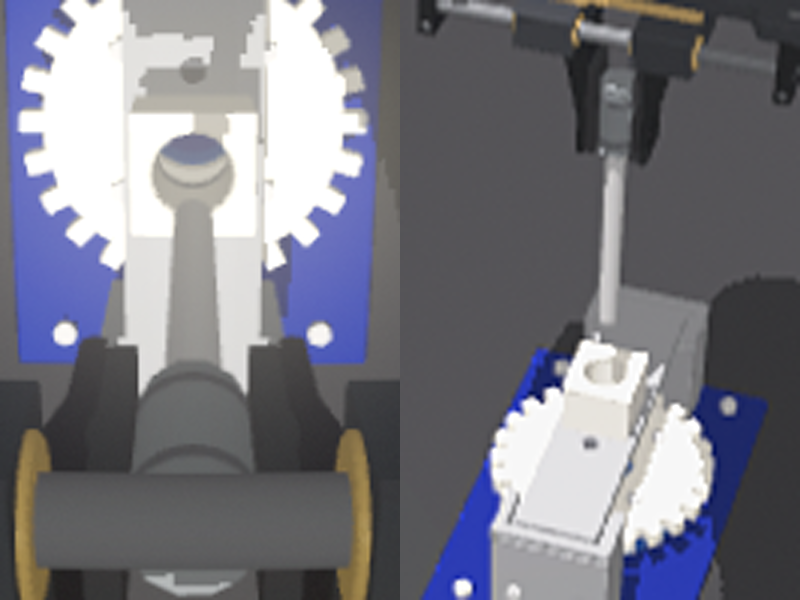

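The tip and mouth match their predicted pixels in both views to about 1–2 px, and the rod hangs vertical. Lowering.

```bash
python3 -m jog '{"delta_pos":[[-0.2,-0.5,-4],[0,0,-8],[0,0,-10],[0,0,-10],[0,0,-10],[0,0,-10],[0,0,-8],[0,0,-4],[0,0,0],[0,0,0]],"rot":[[0,0,0],[0,0,0],[0,0,0],[0,0,0],[0,0,0],[0,0,0],[0,0,0],[0,0,0],[0,0,0],[0,0,0]],"grip":[0,0,0,0,0,0,0,0,0,0]}'
python3 -m jog '{"delta_pos":[[0,0,-4],[0,0,-8],[0,0,-10],[0,0,-10],[0,0,-10],[0,0,-8],[0,0,-5],[0,0,-3],[0,0,0],[0,0,0]],"rot":[[0,0,0],[0,0,0],[0,0,0],[0,0,0],[0,0,0],[0,0,0],[0,0,0],[0,0,0],[0,0,0],[0,0,0]],"grip":[0,0,0,0,0,0,0,0,0,0]}'
python3 -m jog '{"delta_pos":[[0,0,0],[0,0,0],[0,0,0],[0,0,0],[0,0,0]],"rot":[[0,0,0],[0,0,0],[0,0,0],[0,0,0],[0,0,0]],"grip":[0,0,0,0,0]}'
python3 - <<'E'
from h import *
c=cap('wrist','w7');s=cap('side','s7');q=r.sense();print(q['tcp_pos'],q['ee_rot'].round(4).tolist(),q['gripper_width'])
f=c['frame'][:,:,::-1]
im=np.zeros((600,800,3),np.uint8)
im[:,:400]=cv2.resize(f[170:370,250:383],(400,600),interpolation=cv2.INTER_CUBIC)
im[:,400:]=cv2.resize(s['frame'][130:230,328:395,::-1],(400,600),interpolation=cv2.INTER_CUBIC)
cv2.imwrite('pics/c7.png',im)
t=q['tcp_pos'];print(w2px(c,[t[0],t[1],.106],True),w2px(s,[t[0],t[1],.106]))
E
```

```text
time_s: 17.73
tcp_pos: [0.5256, -0.0211, 0.2162]
ee_rot: [[-0.08, -0.997, 0.0], [-0.997, 0.08, -0.0], [0.0, -0.0, -1.0]]
wrist_force: [0.0, 0.5, -0.7]
gripper_width: 0.19
time_s: 18.57
tcp_pos: [0.5256, -0.0211, 0.1583]
ee_rot: [[-0.08, -0.997, 0.0], [-0.997, 0.08, -0.0], [0.0, -0.0, -1.0]]
wrist_force: [0.7, 0.1, -0.1]
gripper_width: 0.195
time_s: 18.98
tcp_pos: [0.5255, -0.0211, 0.1585]
ee_rot: [[-0.08, -0.997, 0.0], [-0.997, 0.08, 0.0], [-0.0, -0.0, -1.0]]
wrist_force: [0.5, 0.7, -1.8]
gripper_width: 0.196
[ 0.52542436 -0.02112496  0.1583562 ] [[-0.0802, -0.9968, 0.0002], [-0.9968, 0.0802, 0.0001], [-0.0001, -0.0002, -1.0]] 0.19908435684266004
[313.91984477 282.79711555] [361.54723377 192.2539526 ]
```

View pics/c7.png

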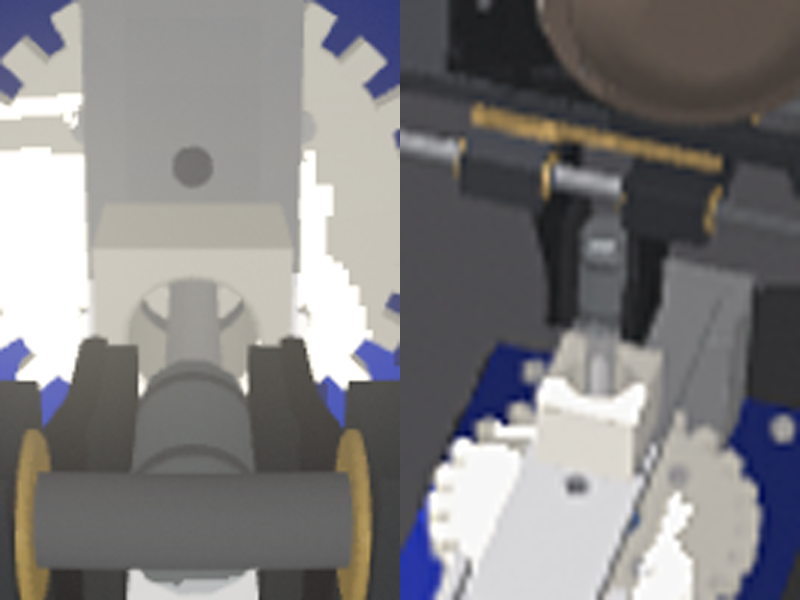

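The rod is centred in the bore: bore spans 130–258 and rod 168–220 in the crop, so both centre on 194. No contact force is showing, so I'm handing in.

```bash
python3 -c "
from station import finish_job,r
print(finish_job())"
```

```text
the job is handed in; nothing more can be done
None
```

The job is done and handed in at about 19 s of the 64 s allowed. The bar is seated and released, and the arm still holds the rod in the guide hole.

- **Bar:** I gripped the guide block and lowered it until the wrist force showed contact, at TCP height 0.103 m against 0.1031 m expected. I then let go. The wrist and side views showed it flat between the lips at both ends.
- **Rod:** I took the smaller rod from the stand and left the larger free-standing one alone. I lowered it through the guide hole until its tip was at about z = 23 mm, half-way down the gear bore and about 15 mm clear of the base plate. The tip height comes from the arm's position, because the tip itself is hidden inside the bore.
- **Last checks:** The rod and bore centres coincide across the jaws, and agree within about 1 mm along the bar. The tool was vertical, the wrist force stayed under about 2 N (noise level), and the grip opening was about 17.3 mm on the 18 mm handle.

No check failed. The camera positions of the guide mouth disagreed by at most about 1.3 mm, well inside the 7 mm radial clearance.

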